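# Press the sprung tamping plate fully home and level

### The arm

A 6-joint arm with a two-finger parallel gripper is mounted at the origin on a cart in front of the work surface, level with it; the furniture and walls round the work are solid. World frame = base frame: x ahead of the robot, y to its left, z up, the work surface at z = 0. Lengths are in m, angles in rad, forces in N, time in s.
With the tool pointing down it reaches from about 0.35 to 0.85 m from the base axis. Payload 8.1 kg.
Tool frame: the origin (TCP) lies at the very end of the fingers, on their centre line; the grasp point (between the pads) lies 19 mm behind it; z points along the fingers, y is the line along which they close (so a half turn about z gives the same grasp; the last joint's range is limited). The gripper opens to 93 mm and grips with 3 to 60 N. Pads are 15 mm wide; open, the fingers measure 128 mm over their backs; the gripper's body (75 mm by 188 mm) begins 65 mm behind the grasp point.
Start: joints at [1.188, 0.13, 1.488, -0, 1.523, -0.085], TCP at [0.176, 0.574, 0.219] pointing down, gripper open.
Joint ranges: [-2.96, 2.96], [-0.89, 2.26], [0.02, 2.5], [-1.34, 4.48], [0, 2.73], [-2.66, 2.66]. Speed limits (rad/s): [2.39, 2.39, 2.79, 3.14, 3.14, 3.14].

### API

Orientations are given as a rotation vector (axis times angle).
In Python, from plant import robot gives the robot as it stands. The module is installed in compiled form; this text tells all that it offers.
- The arm moves only by the tool play_rows, never from a script. Its argument "increments" is text: rows parted by semicolons, each of 5 numbers parted by spaces: the shift along the tool's x, y, z in mm, then the turn about the tool's z in degrees, then the closure, from -1 (fully open) to 1 (shut). In form: dx dy dz yaw claw; .... A call has 1 to 20 rows; each row is the pose to reach, as a shift and turn from the pose commanded when the call began, along the tool's axes at that moment; what a row does not reach only later rows make up. A row lasts 1/10 s, in which the tool goes at most 50 mm and 8.59 degrees, less where a joint would pass 70% of its speed; a pose out of reach is approached as far as the arm can. A call with a gripper value outside its range is refused whole. The fingers move at their own pace and stop on an object; "force" is the grip in N (left out, the last holds). Time passes only in rows, so rows that repeat a pose let the fingers close. It gives the time, the measured TCP pose, the force, the opening and the grip force at its end, in the units of the state.
- robot.read_state(): the state, without advancing time (a new reading comes with each control period).
- robot.read_camera(name): name is "side" or "top"; returns the picture (480x640x3 uint8, blue, green, red); there is no depth.
- robot.calibration(name): a dict with "vertical_fov" (degrees; the focal length in pixels is half the picture's height over the tangent of half this angle, whatever the lens; pixels are square), "cx", "cy" (the principal point, pixels), "D" ([k1, k2, p1, p2, k3] as OpenCV has them; the pictures are not rectified), "rvec" (rotation vector, rad) and "tvec" (3), from world to camera coordinates, as OpenCV has them. Camera axes: x right, y down, z forward; pixel columns grow to the right and rows downward; lengths in m; the calibration is good to about 2 mm. A picture is of the moment at which its call begins. calibration takes no time and is no camera call.
- robot.close_job(): hands the job in; it is judged then, once.
Trained networks look in the newest picture that a camera, given by its name, has taken for a name from the list of things; names that differ only in an ending like _2 or _b are one class to them, and where a whole thing is asked for, a point or a joint stands for the part that bears it (a point fixed in the world has none). Each returns a list of dicts, best first, with "conf" (0 to 1); they miss things now and then, are a little off and sometimes report something else, mostly with a low value. They report only what shows in the picture. A call takes as long as a camera call. They do not tell look-alikes from the thing itself.
- robot.recognise(camera, query): "centre" ([x, y, z] in m, in world coordinates, good to about 4 mm: the middle of the surface that is visible of it).
- robot.regions_of(camera, query): "pixels" (480x640 bool, what is visible of it).
- robot.landmark_of(camera, query): "centre" ([x, y, z] in m, in world coordinates, good to about 4 mm: a listed point, or the origin of a listed thing).
The state is a dict: "t": time; "q": joint angles; "dq": joint speeds; "joint_torque": joint torques, N m; "tool_pos": TCP position; "orientation": TCP orientation; "force": force on the tool from outside, world axes, zero at the start; "wrist_torque": the same for the moment, N m; "opening": finger opening in m; "gripper_force": force on a finger pad.
Only numpy, scipy, OpenCV 4.12 (cv2) and the standard library are available. Lean on these libraries where they do the work, as an engineer would, in place of code of your own. Each camera call takes 0.05 s, during which the arm holds its last target. There are 200 camera calls.

### The job

Lift the coffee tamper out of its wooden holder, set its flat foot inside the steel press cup and push straight down until the sprung plate is fully bottomed out and level. Hold it bottomed for about two seconds with a steady push of about 18 N (12 to 25 N will do, never more than 30 N), then lift out, let the plate rise, and stand the tamper gently upright in its holder again, leaving the mug, bowl, shakers, teaspoon, timer and canister where they are.

Things in the scene. Friction and masses are not known exactly. Their poses are not given: they have to be found in the camera images.
- tamper_mid (a point): Centre, half-way up (49 mm above the underside), of the loose coffee tamper: 98 mm tall, about 0.35 kg, round about its upright z axis. Flat steel foot 58 mm in diameter and 12 mm thick, narrow neck 22 mm in diameter, then a straight wooden handle 28 mm in diameter from 44 to 92 mm above the underside; grip the handle about 70 mm above the underside (21 mm above this point) so that the fingers clear the press cup's rim. z points up along the handle.
- tamper_holder: Fixed low round holder of dark wood, 92 mm in diameter, on the worktop; origin at its underside centre. Its shallow round recess is 64 mm in diameter at the floor (12 mm above the origin), flaring to 74 mm at the rim (24.5 mm above the origin). The floor is a rubber pad that gives about 1 mm for every 4 N, 4 mm at most. The tamper starts standing in it. It and the press stand exchange sides from start to start.
- press_stand: Fixed press stand: dark wooden board 130 x 110 x 16 mm with an upright round steel cup, 72 mm outside, standing on it; origin at the board's underside centre, z up.
- cup_rim (a point): Centre of the cup's mouth, 80 mm above the worktop. The bore is 62 mm in diameter and flares to 72 mm over the top 12 mm. In it sits a flat metal plate of 58 mm on a spring. Unpressed, its top lies between 10 and 22 mm below this rim: the depth setting is different at every start and can not be read.
- press_plate (a joint): How far the sprung plate is pushed down (m): 0 is up, 0.012 is the bottom stop. It needs about 3 N to begin, 10 N just before the bottom; the stop is firm: the joint then stays at 0.012 while the push rises steeply, tens of newtons per mm, so only the felt force tells how hard it is pressed; running onto the stop at 10 mm/s or more can already jolt it past 30 N.
- plate_tilt_x (a joint): Tilt of the plate about the stand's x axis (rad), 0 is level; the plate rocks freely, up to 0.2, to follow the tamper's foot.
- plate_tilt_y (a joint): Tilt of the plate about the stand's y axis (rad), 0 is level; as above.
- mug: White mug, 92 x 127 x 95 mm, bystander; origin at its underside.
- white_bowl: White bowl, 115 mm across, 53 mm high, bystander; origin at its underside.
- salt: Shaker, 44 mm across and 90 mm high, bystander; origin at its underside.
- pepper: The other shaker, 44 mm across and 90 mm high, bystander; origin at its underside.
- teaspoon: Teaspoon, 130 mm long, lying flat, bystander; origin at its underside.
- kitchen_timer: Round wind-up kitchen timer, 63 mm across, 60 mm high, bystander; origin at its underside.
- small_canister: Lidded canister, 77 mm across, 100 mm high, bystander; origin at its underside.
Not all that is in view belongs to the job. Of the things like the tamper_holder, leave any that is turquoise; of the rest the larger one is meant.

How it is judged:
On the way, in this order (a step that is already met when the one before it is completed fails the run):
1. the tamper is lifted clear of its holder (z of tamper_mid in the frame of tamper_holder above 0.091 m), for 0.1 s.
2. the plate is held bottomed out (at least 11.5 mm down) and level (within 0.05 rad about both axes) by the tamper, which stands square (within 0.05 rad) and pushes with 12 to 25 N, for 1.5 s (value of joint press_plate above 0.0115 m and value of joint plate_tilt_x between -0.05 and 0.05 rad and value of joint plate_tilt_y between -0.05 and 0.05 rad and angle between tamper_mid's own z axis and vertical below 0.05 rad and contact force between tamper and press_stand between 12 and 25 N), for 1.5 s.
At the end, for the whole second after the job is handed in: The tamper stands upright (within 0.06 rad) and at rest on the floor of its holder's recess (centre within 8 mm of the holder's), and the sprung plate has risen again (within 2 mm) (horizontal distance between tamper_mid and tamper_holder below 0.008 m and z of tamper_mid in the frame of tamper_holder below 0.064 m and angle between tamper_mid's own z axis and vertical below 0.06 rad and linear speed of tamper below 0.02 m/s and value of joint press_plate below 0.002 m); the robot touches nothing.
It fails at once if the tamper pushes on the press stand with more than 30 N (contact force between tamper and press_stand above 30 N).
It fails at once if the tamper is banged or pushed into its holder with more than 30 N (contact force between tamper and tamper_holder above 30 N).
It fails at once if a bystander is moved by more than 20 mm (distance of any of mug, white_bowl, salt, pepper, teaspoon, kitchen_timer, small_canister from where it was at the start of the episode above 0.02 m).
It also fails if it takes over 72 s, if anything falls off the work surface, if the arm or the gripper's body presses on something with over 40 N, if the wrist force passes 120 N, or if a joint passes its speed limit or range.

## Working session

There is one attempt and no reset: what is moved stays moved. The work goes in short steps, Python scripts to look and compute and a tool call to move; the robot and the scene stay as the last step left them, time stands still between calls to the robot, and variables do not carry over. Pictures are saved under pics/ and viewed, at most 10 in all, crops included, and the job is handed in when it is done.

Besides the shell and the picture viewer there is one more tool, called after "Request:" as a command line: name --argument value ..., lists and objects as JSON in quotes. play_rows: Moves the arm, as the interface text tells. Its arguments: {"type":"object","properties":{"increments":{"type":"string"},"force":{"type":"number"}},"required":["increments"]}

```bash
mkdir -p pics; python3 - <<'E'
from plant import robot
import cv2,numpy as np
for c in("side","top"):
    cv2.imwrite(f"pics/{c}0.png",robot.read_camera(c))
    for q in("tamper_mid","tamper_holder","press_stand","cup_rim"):
        for d in robot.landmark_of(c,q): print(c,q,np.round(d["centre"],4),round(d["conf"],2))
s=robot.read_state();print(s)
E
```

```text
side tamper_mid [ 0.4402 -0.1973  0.0641] 0.82
side tamper_holder [ 0.4186 -0.075  -0.0029] 0.86
side tamper_holder [ 0.4688 -0.6289  0.0063] 0.79
side cup_rim [0.4614 0.131  0.0819] 0.63
top tamper_mid [ 0.4428 -0.2028  0.0631] 0.53
top tamper_mid [ 0.437  -0.201   0.0015] 0.19
top tamper_holder [ 0.4174 -0.075   0.0042] 0.9
top tamper_holder [ 0.4634 -0.6382  0.0027] 0.78
top tamper_holder [ 4.364e-01 -2.025e-01 -3.000e-04] 0.58
top press_stand [ 0.4686  0.1307 -0.0031] 0.65
top press_stand [ 0.4373 -0.1986  0.0017] 0.16
top cup_rim [0.4664 0.1328 0.0818] 0.85
{'t': 0.5, 'q': array([ 1.18757407e+00,  1.30409718e-01,  1.48820849e+00,  9.33520068e-06,
        1.52298494e+00, -8.54068380e-02]), 'dq': array([ 7.60518826e-04,  1.36014616e-05, -9.50505536e-04, -1.57369768e-03,
        2.89020818e-03,  3.41516393e-04]), 'joint_torque': array([-1.53467204e-04, -5.59178996e+01, -4.91570199e+01,  7.67478975e-02,
        2.43090035e-02, -1.02509550e-04]), 'tool_pos': array([0.1760407 , 0.57359927, 0.21862474]), 'orientation': array([-4.66079442e-01, -3.10681542e+00,  1.26406808e-05]), 'force': array([-0.20062247,  0.60994422,  0.82139226]), 'wrist_torque': array([-0.03059742,  0.04101748, -0.00836034]), 'gripper_force': 0.0, 'opening': 0.09304692388296437}
```

View pics/top0.png

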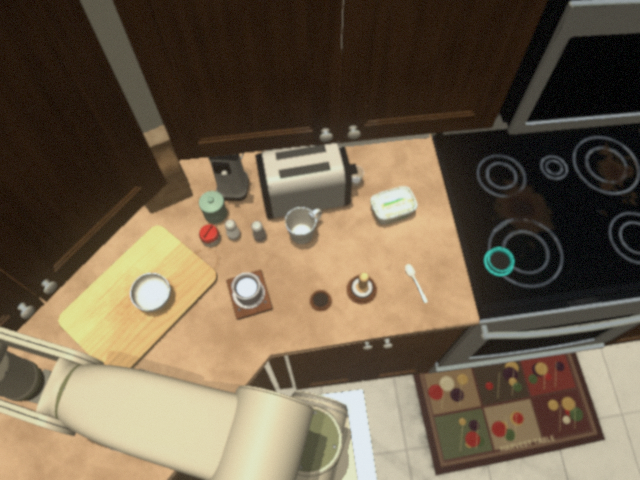

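View pics/side0.png

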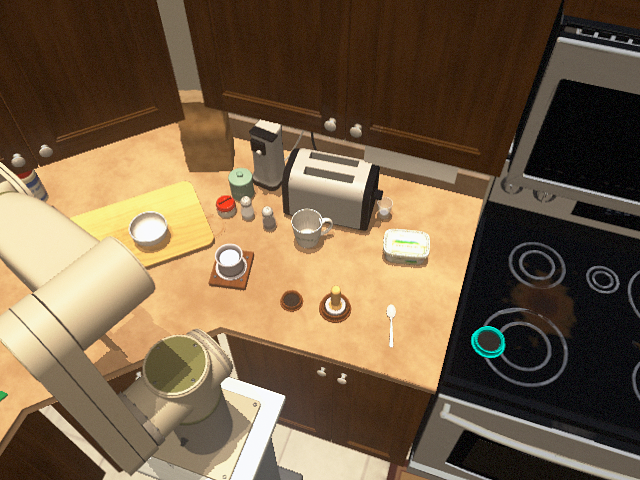

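Top view: the tamper stands in its holder at (362,289), a small look-alike holder is at (320,300), the turquoise one is on the stove (500,262), and the press cup is at (247,290). The side view agrees: tamper (336,300), cup (230,260). Next I'll take enlarged crops to refine the positions.

```bash
cat > h.py <<'E'
from plant import robot
import cv2,numpy as np
def K(c):
    k=robot.calibration(c);f=240/np.tan(np.radians(k["vertical_fov"])/2)
    return np.array([[f,0,k["cx"]],[0,f,k["cy"]],[0,0,1.]]),np.array(k["D"],float),np.array(k["rvec"],float),np.array(k["tvec"],float)
def proj(c,P):
    M,D,r,t=K(c);return cv2.projectPoints(np.array(P,float).reshape(-1,3),r,t,M,D)[0].reshape(-1,2)
def onz(c,px,z):
    M,D,r,t=K(c);n=cv2.undistortPoints(np.array(px,float).reshape(-1,1,2),M,D).reshape(-1,2)
    R=cv2.Rodrigues(r)[0];o=-R.T@t.ravel();d=np.c_[n,np.ones(len(n))]@R
    return o+d*((z-o[2])/d[:,2])[:,None]
def ring(c,x,y,z,rad,n=72):
    a=np.linspace(0,2*np.pi,n);return proj(c,np.c_[x+rad*np.cos(a),y+rad*np.sin(a),0*a+z])
def crop(img,u,v,c,rings,w=40,s=7):
    u,v=int(u),int(v);o=cv2.resize(img[v-w//2:v+w//2+0,u-w//2:u+w//2],None,fx=s,fy=s,interpolation=cv2.INTER_CUBIC)
    for (x,y,z,r,col) in rings:
        p=(ring(c,x,y,z,r)-[u-w//2,v-w//2]+.5)*s
        cv2.polylines(o,[np.int32(p)],False,col,1)
    return o
E
python3 - <<'E'
from h import *
T=(.4400,-.2010);C=(.4650,.1320)
rows=[]
for c in("top","side"):
    im=robot.read_camera(c)
    G,Y,R=(0,255,0),(0,255,255),(0,0,255)
    a=proj(c,[(*T,.05)])[0];b=proj(c,[(*C,.06)])[0]
    rows.append(np.hstack([crop(im,*a,c,[(*T,.0,.046,G),(*T,.0245,.037,Y),(*T,.109,.014,R)]),crop(im,*b,c,[(*C,.08,.036,G),(*C,.016,.036,R)])]))
    for q in("tamper_mid","tamper_holder","cup_rim","press_stand"):
        for d in robot.landmark_of(c,q):
            if d["conf"]>.4: print(c,q,np.round(d["centre"],4),round(d["conf"],2))
cv2.imwrite("pics/crop1.png",np.vstack(rows))
E
```

```text
top tamper_mid [ 0.4409 -0.201   0.0593] 0.87
top tamper_mid [0.4628 0.1323 0.0802] 0.59
top tamper_holder [ 0.4229 -0.0754  0.0032] 0.82
top tamper_holder [ 4.389e-01 -2.026e-01  3.000e-04] 0.65
top tamper_holder [ 0.4642 -0.6354  0.0024] 0.64
top cup_rim [0.4654 0.1314 0.0832] 0.79
top press_stand [0.4634 0.1302 0.0018] 0.95
side tamper_mid [ 0.4413 -0.1996  0.0644] 0.94
side tamper_holder [ 0.4373 -0.2008  0.0024] 0.9
side tamper_holder [ 0.467  -0.6294  0.0056] 0.88
side tamper_holder [ 0.4181 -0.0762 -0.0009] 0.63
side cup_rim [0.4654 0.1297 0.082 ] 0.9
side press_stand [ 0.4612  0.1327 -0.0028] 0.86
```

View pics/crop1.png

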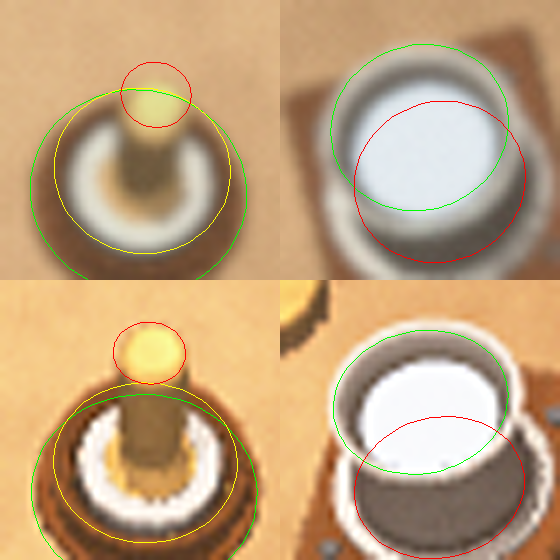

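Crops: the handle top and cup rim rings fit within about 3 mm, so I take the tamper at (0.440,-0.201) and the cup at (0.464,0.131). I'll move above the tamper with the fingers closing along world x.

Request:
play_rows --increments "-386 -325 -30 73 -1;-386 -325 -30 73 -1;-386 -325 -30 73 -1;-386 -325 -30 73 -1;-386 -325 -30 73 -1;-386 -325 -30 73 -1;-386 -325 -30 73 -1;-386 -325 -30 73 -1;-386 -325 -30 73 -1;-386 -325 -30 73 -1;-480 -663 0 73 -1;-480 -663 0 73 -1;-480 -663 0 73 -1;-480 -663 0 73 -1;-480 -663 0 73 -1;-480 -663 0 73 -1;-480 -663 0 73 -1;-480 -663 0 73 -1;-480 -663 0 73 -1;-480 -663 0 73 -1" --force 20

```text
t: 3.0
tool_pos: [0.4404, -0.2003, 0.2187]
orientation: [-2.222, -2.22, -0.001]
force: [-0.2, 1.1, 0.1]
opening: 0.0929
gripper_force: 0.0
```

Request:
play_rows --increments "0 0 40 0 -1;0 0 80 0 -1;0 0 110 0 -1;0 0 130 0 -1;0 0 145 0 -1;0 0 152 0 -1;0 0 156 0 -1;0 0 157 0 -1;0 0 157 0 -1;0 0 157 0 -1" --force 8

```text
t: 4.0
tool_pos: [0.441, -0.2013, 0.0626]
orientation: [2.221, 2.219, 0.001]
force: [-0.5, 0.8, 0.3]
opening: 0.0928
gripper_force: 0.0
```

```bash
python3 - <<'E'
from h import *
s=robot.read_state();print(s["tool_pos"],s["force"])
T=(.4400,-.2010);rows=[]
for c in("top","side"):
    im=robot.read_camera(c);a=proj(c,[(*T,.07)])[0]
    rows.append(crop(im,*a,c,[],w=56,s=7))
cv2.imwrite("pics/near.png",np.hstack(rows))
E
```

```text
[ 0.44103593 -0.20133346  0.0625944 ] [-0.49666313  0.8071757   0.31917163]
```

View pics/near.png

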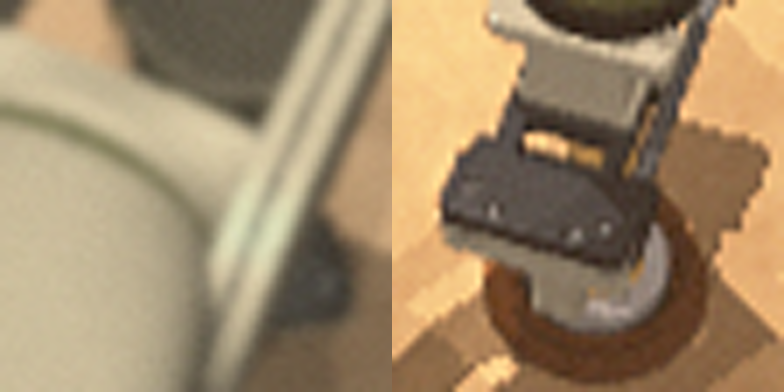

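The side view shows the open fingers either side of the handle over the holder, and the arm hides the top view. I'll close gently.

Request:
play_rows --increments "0 0 0 0 1;0 0 0 0 1;0 0 0 0 1;0 0 0 0 1;0 0 0 0 1;0 0 0 0 1;0 0 0 0 1;0 0 0 0 1;0 0 0 0 1;0 0 0 0 1" --force 8

```text
t: 5.1
tool_pos: [0.4399, -0.201, 0.0615]
orientation: [-2.222, -2.22, 0.001]
force: [-3.0, -0.4, 1.2]
opening: 0.0279
gripper_force: 8.0
```

Request:
play_rows --increments "0 0 0 0 1;0 0 0 0 1;0 0 0 0 1;0 0 -3 0 1;0 0 -8 0 1;0 0 -16 0 1;0 0 -28 0 1;0 0 -44 0 1;0 0 -64 0 1;0 0 -84 0 1;0 0 -102 0 1;0 0 -116 0 1;0 0 -126 0 1;0 0 -130 0 1;0 0 -130 0 1;0 0 -130 0 1;0 0 -130 0 1" --force 45

```text
t: 6.8
tool_pos: [0.4398, -0.2008, 0.1906]
orientation: [-2.221, -2.219, 0.001]
force: [0.5, -0.6, -2.5]
opening: 0.0275
gripper_force: 45.0
```

```bash
python3 - <<'E'
from h import *
f=[]
for c in("side","top"):
    im=robot.read_camera(c);cv2.imwrite(f"pics/l_{c}.png",im)
    s=robot.read_state();f.append(s["force"])
    for q in("tamper_mid","tamper_holder"):
        for d in robot.landmark_of(c,q):
            if d["conf"]>.3: print(c,q,np.round(d["centre"],4),round(d["conf"],2))
print(np.round(f,2),s["wrist_torque"],s["tool_pos"])
c="side";im=cv2.imread("pics/l_side.png");p=s["tool_pos"];a=proj(c,[(p[0],p[1],p[2]-.02)])[0];b=proj(c,[(.438,-.202,.02)])[0]
G=(0,255,0)
x,y,z=p; A=crop(im,*a,c,[(x,y,z-.051,.029,G),(x,y,z-.007,.014,(0,0,255))],w=56,s=7)
B=crop(im,*b,c,[(.439,-.202,.0245,.037,G),(.439,-.202,.012,.032,(0,0,255)),(.439,-.202,.0,.046,(255,0,0))],w=56,s=7)
cv2.imwrite("pics/l_crop.png",np.hstack([A,B]))
E
```

```text
side tamper_mid [ 0.4421 -0.1949  0.1915] 0.59
side tamper_holder [ 0.4168 -0.0766 -0.0019] 0.9
side tamper_holder [ 0.4368 -0.2002  0.0056] 0.61
side tamper_holder [ 0.4706 -0.628   0.0042] 0.57
top tamper_holder [ 0.4646 -0.6332  0.0025] 0.96
top tamper_holder [ 0.6704  0.1624 -0.005 ] 0.71
top tamper_holder [ 0.4363 -0.203   0.0016] 0.46
[[ 0.38  0.04 -2.79]
 [ 0.59 -0.37 -3.79]] [-0.05623324  0.03974515 -0.02951413] [ 0.44013646 -0.2009178   0.1911325 ]
```

View pics/l_crop.png

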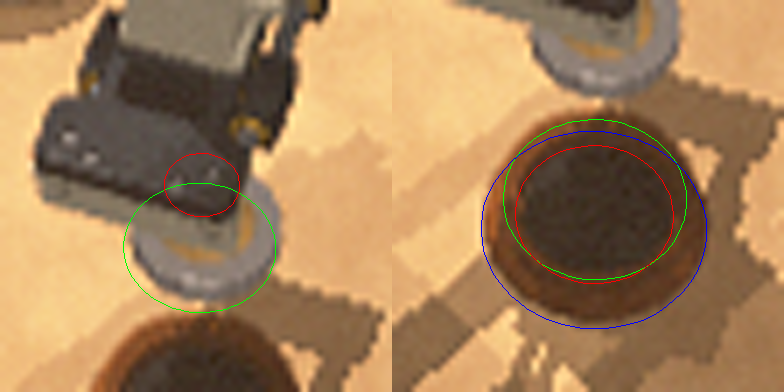

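Side crop: the foot at (205,~240) matches the predicted ring to about 2 mm sideways, and the holder floor at (598,210) matches to about 3 mm. The two offsets agree, so it's camera bias. I'll move over the cup.

Request:
play_rows --increments "5 0 0 0 1;18 1 0 0 1;38 3 0 0 1;64 5 0 0 1;94 7 0 0 1;126 9 0 0 1;158 11 0 0 1;190 13 0 0 1;222 16 0 0 1;252 18 0 0 1;280 20 0 0 1;303 22 0 0 1;320 23 0 0 1;328 24 0 0 1;332 24 0 0 1;332 24 0 0 1;332 24 0 0 1;332 24 20 0 1;332 24 30 0 1;332 24 30 0 1"

```text
t: 9.1
tool_pos: [0.4633, 0.1301, 0.1596]
orientation: [-2.222, -2.218, 0.005]
force: [0.3, -0.1, -3.4]
opening: 0.0278
gripper_force: 45.0
```

```bash
python3 - <<'E'
from h import *
out=[]
for c in("side","top"):
    im=robot.read_camera(c)
    s=robot.read_state();x,y,z=s["tool_pos"]
    b=proj(c,[(x,y,.09)])[0]
    out.append(crop(im,*b,c,[(x,y,z-.051,.029,(0,255,0)),(x,y,.08,.036,(0,0,255))],w=56,s=7))
    for q in("tamper_mid","cup_rim","press_stand"):
        for d in robot.landmark_of(c,q):
            if d["conf"]>.3: print(c,q,np.round(d["centre"],4),round(d["conf"],2))
f=[]
for i in range(8): robot.read_camera("side");f.append(robot.read_state()["force"])
print(np.mean(f,0),np.std(f,0),s["tool_pos"],s["t"])
cv2.imwrite("pics/c_crop.png",np.hstack(out))
E
```

```text
side tamper_mid [0.4639 0.1317 0.1619] 0.8
side cup_rim [0.4653 0.13   0.0824] 0.61
side press_stand [ 0.4634  0.1326 -0.0009] 0.76
[ 9.23341462e-02  1.78228868e-03 -3.06265498e+00] [0.46003434 0.41802275 0.4226386 ] [0.46530247 0.13089852 0.16254614] 9.35
```

View pics/c_crop.png

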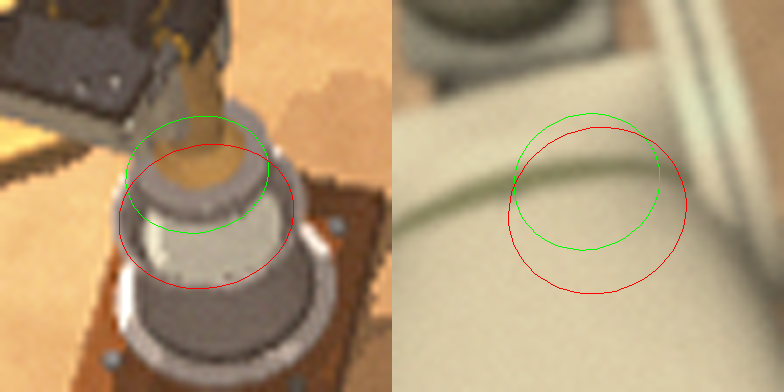

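Side view: the foot (200,~165) sits centred over the cup mouth (210,215) to about 1–2 mm, well inside the flare. I'll descend and watch the force.

Request:
play_rows --increments "-1 0 6 0 1;-1 0 14 0 1;-1 0 20 0 1;-1 0 24 0 1;-1 0 27 0 1;-1 0 28 0 1;-1 0 29 0 1;-1 0 30 0 1;-1 0 31 0 1;-1 0 32 0 1;-1 0 33 0 1;-1 0 34 0 1;-1 0 35 0 1;-1 0 36 0 1;-1 0 36.5 0 1;-1 0 36.5 0 1"

```text
t: 11.5
tool_pos: [0.4647, 0.1299, 0.125]
orientation: [-2.223, -2.22, 0.0]
force: [0.1, -0.0, -2.5]
opening: 0.0274
gripper_force: 45.0
```

Request:
play_rows --increments "0 0 0.5 0 1;0 0 1 0 1;0 0 1.5 0 1;0 0 2 0 1;0 0 2.5 0 1;0 0 3 0 1;0 0 3.5 0 1;0 0 4 0 1;0 0 4.5 0 1;0 0 5 0 1;0 0 5 0 1"

```text
t: 12.6
tool_pos: [0.4647, 0.1302, 0.1205]
orientation: [-2.222, -2.22, -0.0]
force: [-3.1, 1.8, 3.3]
opening: 0.0278
gripper_force: 45.0
```

The flare pushes the tamper toward −x, +y, so I'll shift with it.

Request:
play_rows --increments "0.3 -0.5 0 0 1;0.6 -1 0 0 1;0.9 -1.5 0 0 1;1 -1.5 0 0 1;1 -1.5 0 0 1"

```text
t: 13.1
tool_pos: [0.4631, 0.1308, 0.1199]
orientation: [-2.223, -2.22, 0.001]
force: [-0.9, 1.1, -2.6]
opening: 0.0277
gripper_force: 45.0
```

Request:
play_rows --increments "0.5 -0.5 0 0 1;0.8 -0.6 0.5 0 1;0.8 -0.6 1 0 1;0.8 -0.6 1.5 0 1;0.8 -0.6 2 0 1;0.8 -0.6 2.5 0 1;0.8 -0.6 3 0 1;0.8 -0.6 3 0 1"

```text
t: 13.9
tool_pos: [0.4625, 0.1317, 0.117]
orientation: [-2.223, -2.22, 0.0]
force: [-1.0, -0.1, -2.9]
opening: 0.0276
gripper_force: 45.0
```

Request:
play_rows --increments "0 -0.4 0.5 0 1;0 -0.4 1 0 1;0 -0.4 1.5 0 1;0 -0.4 2 0 1;0 -0.4 2.5 0 1;0 -0.4 3 0 1;0 -0.4 3.5 0 1;0 -0.4 4 0 1;0 -0.4 4.5 0 1;0 -0.4 5 0 1;0 -0.4 5.5 0 1;0 -0.4 6 0 1;0 -0.4 6 0 1"

```text
t: 15.2
tool_pos: [0.4623, 0.1317, 0.1112]
orientation: [2.222, 2.22, 0.0]
force: [-1.4, -0.3, 2.4]
opening: 0.0279
gripper_force: 45.0
```

Request:
play_rows --increments "0 -0.4 0.5 0 1;0 -0.4 1 0 1;0 -0.4 1.5 0 1;0 -0.4 2 0 1;0 -0.4 2.5 0 1;0 -0.4 3 0 1;0 -0.4 3.5 0 1;0 -0.4 4 0 1;0 -0.4 4.5 0 1;0 -0.4 5 0 1;0 -0.4 5 0 1"

```text
t: 16.3
tool_pos: [0.4621, 0.1317, 0.1063]
orientation: [2.222, 2.22, 0.001]
force: [1.4, -0.0, 5.7]
opening: 0.0273
gripper_force: 45.0
```

Request:
play_rows --increments "0 0 0.3 0 1;0 0 0.6 0 1;0 0 0.9 0 1;0 0 1.2 0 1;0 0 1.5 0 1;0 0 1.5 0 1"

```text
t: 16.9
tool_pos: [0.4621, 0.1317, 0.1049]
orientation: [2.222, 2.22, 0.001]
force: [0.3, -1.0, 6.3]
opening: 0.0273
gripper_force: 45.0
```

Request:
play_rows --increments "0 0 0.2 0 1;0 0 0.4 0 1;0 0 0.6 0 1;0 0 0.8 0 1;0 0 0.8 0 1"

```text
t: 17.4
tool_pos: [0.4621, 0.1318, 0.1042]
orientation: [2.222, 2.22, 0.001]
force: [1.3, -0.2, 6.7]
opening: 0.0271
gripper_force: 45.0
```

Request:
play_rows --increments "0 0 0.2 0 1;0 0 0.4 0 1;0 0 0.6 0 1;0 0 0.6 0 1"

```text
t: 17.8
tool_pos: [0.4621, 0.1318, 0.1036]
orientation: [2.222, 2.22, 0.001]
force: [-0.2, -0.0, 6.7]
opening: 0.0272
gripper_force: 45.0
```

Request:
play_rows --increments "0 0 0.2 0 1;0 0 0.4 0 1;0 0 0.4 0 1"

```text
t: 18.1
tool_pos: [0.4622, 0.1318, 0.1034]
orientation: [2.222, 2.22, 0.001]
force: [-0.9, -1.5, 8.3]
opening: 0.0277
gripper_force: 45.0
```

Request:
play_rows --increments "0 0 0.1 0 1;0 0 0.2 0 1;0 0 0.2 0 1"

```text
t: 18.4
tool_pos: [0.4622, 0.1318, 0.1034]
orientation: [2.222, 2.22, 0.001]
force: [-0.9, -1.6, 8.5]
opening: 0.0274
gripper_force: 45.0
```

Request:
play_rows --increments "0 0 0.1 0 1;0 0 0.2 0 1;0 0 0.3 0 1;0 0 0.3 0 1"

```text
t: 18.8
tool_pos: [0.4623, 0.1318, 0.1033]
orientation: [2.222, 2.22, 0.001]
force: [-1.7, 0.4, 11.1]
opening: 0.0278
gripper_force: 45.0
```

Request:
play_rows --increments "0 0 0.1 0 1;0 0 0.2 0 1;0 0 0.3 0 1;0 0 0.3 0 1"

```text
t: 19.2
tool_pos: [0.4623, 0.1318, 0.1032]
orientation: [2.222, 2.22, 0.001]
force: [-2.3, -1.6, 12.7]
opening: 0.0274
gripper_force: 45.0
```

Request:
play_rows --increments "0 0 0.1 0 1;0 0 0.2 0 1;0 0 0.3 0 1;0 0 0.3 0 1;0 0 0.3 0 1;0 0 0.3 0 1"

```text
t: 19.8
tool_pos: [0.4623, 0.1318, 0.1032]
orientation: [2.222, 2.22, 0.001]
force: [-3.4, -0.4, 14.4]
opening: 0.0275
gripper_force: 45.0
```

Request:
play_rows --increments "0 0 0 0 1;0 0 0 0 1;0 0 0 0 1;0 0 0 0 1;0 0 0 0 1;0 0 0 0 1;0 0 0 0 1;0 0 0 0 1;0 0 0 0 1;0 0 0 0 1;0 0 0 0 1;0 0 0 0 1;0 0 0 0 1;0 0 0 0 1;0 0 0 0 1;0 0 0 0 1;0 0 0 0 1"

```text
t: 21.5
tool_pos: [0.4624, 0.1318, 0.1032]
orientation: [2.222, 2.22, 0.002]
force: [-3.3, -1.7, 14.9]
opening: 0.0275
gripper_force: 45.0
```

```bash
python3 - <<'E'
from h import *
f=[];w=[]
c="side"
for i in range(6):
    im=robot.read_camera(c);s=robot.read_state();f.append(s["force"]);w.append(s["wrist_torque"])
print(np.mean(f,0),np.mean(w,0),s["tool_pos"],s["t"])
x,y,z=s["tool_pos"];b=proj(c,[(x,y,.1)])[0]
cv2.imwrite("pics/press.png",crop(im,*b,c,[],w=56,s=10))
E
```

```text
[-3.27279126 -0.70957125 15.05139772] [-0.30091777  0.83832443 -0.00707177] [0.46240317 0.13181577 0.10316123] 21.8
```

View pics/press.png

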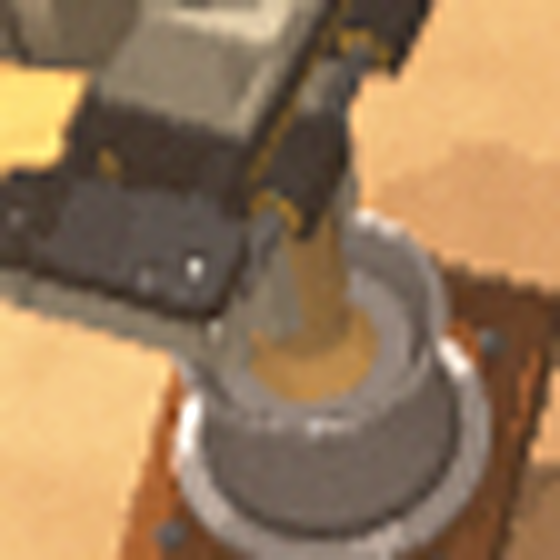

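The press picture shows the foot flat and deep in the cup at (310,350), with the handle upright. The push is steady at about 18 N. I'll ease the sideways load a little and hold a bit longer for margin.

Request:
play_rows --increments "0 -0.2 0 0 1;0 -0.4 0 0 1;0 -0.6 0 0 1;0 -0.6 0 0 1;0 -0.6 0 0 1;0 -0.6 0 0 1;0 -0.6 0 0 1;0 -0.6 0 0 1;0 -0.6 0 0 1;0 -0.6 0 0 1;0 -0.6 0 0 1;0 -0.6 0 0 1;0 -0.6 0 0 1;0 -0.6 0 0 1;0 -0.6 0 0 1;0 -0.6 0 0 1;0 -0.6 0 0 1;0 -0.6 0 0 1;0 -0.6 0 0 1;0 -0.6 0 0 1"

```text
t: 23.8
tool_pos: [0.4622, 0.1318, 0.1032]
orientation: [2.222, 2.219, 0.003]
force: [-0.6, -0.8, 13.3]
opening: 0.0277
gripper_force: 45.0
```

Request:
play_rows --increments "0 0 -1 0 1;0 0 -3 0 1;0 0 -6 0 1;0 0 -10 0 1;0 0 -14 0 1;0 0 -19 0 1;0 0 -24 0 1;0 0 -30 0 1;0 0 -38 0 1;0 0 -48 0 1;0 0 -60 0 1;0 0 -72 0 1;0 0 -82 0 1;0 0 -88 0 1;0 0 -90 0 1;0 0 -90 0 1;0 0 -90 0 1"

```text
t: 25.5
tool_pos: [0.4609, 0.1317, 0.1912]
orientation: [-2.222, -2.22, 0.001]
force: [0.5, -1.0, -3.2]
opening: 0.0275
gripper_force: 45.0
```

```bash
python3 - <<'E'
from h import *
f=[];w=[]
for i in range(6):
    im=robot.read_camera("side");s=robot.read_state();f.append(s["force"]);w.append(s["wrist_torque"])
print(np.mean(f,0),np.mean(w,0),s["tool_pos"],s["orientation"],s["t"])
R=cv2.Rodrigues(s["orientation"])[0];d=np.array([.4400,-.2010,.190])-s["tool_pos"];print(R.T@d*1000)
E
```

```text
[ 0.75458985  0.10978963 -3.15408202] [-0.08268416  0.07561014 -0.01079821] [0.46104253 0.13168868 0.19138296] [-2.22236278e+00 -2.22003325e+00  8.29861390e-04] 25.8
[-332.71037679  -20.6927357     1.43926019]
```

Request:
play_rows --increments "-5 0 0 0 1;-18 -1 0 0 1;-38 -2 0 0 1;-64 -4 0 0 1;-94 -6 0 0 1;-126 -8 0 0 1;-158 -10 0 0 1;-190 -12 0 0 1;-222 -14 0 0 1;-252 -16 0 0 1;-280 -18 0 0 1;-303 -20 0 0 1;-320 -21 0 0 1;-328 -21 0 0 1;-333 -21 0 0 1;-333 -21 10 0 1;-333 -21 30 0 1;-333 -21 55 0 1;-333 -21 75 0 1;-333 -21 85 0 1"

```text
t: 27.8
tool_pos: [0.4385, -0.1995, 0.1039]
orientation: [-2.219, -2.219, 0.001]
force: [0.5, 0.2, -3.8]
opening: 0.0277
gripper_force: 45.0
```

```bash
python3 - <<'E'
from h import *
c="side"
for i in range(5): im=robot.read_camera(c)
s=robot.read_state();x,y,z=s["tool_pos"];print(s["tool_pos"],s["force"],s["t"])
b=proj(c,[(x,y,.04)])[0]
cv2.imwrite("pics/ret.png",crop(im,*b,c,[(x,y,z-.051,.029,(0,255,0)),(x,y,.0245,.037,(0,0,255))],w=56,s=10))
E
```

```text
[ 0.44061256 -0.20139914  0.10785201] [ 0.14330799  0.00629899 -1.94776933] 28.05
```

View pics/ret.png

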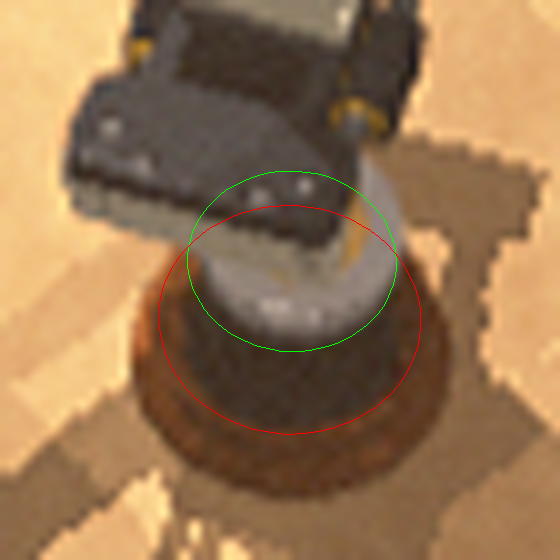

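The return view shows the foot (301,~250) above the recess (291,340), about 2 mm toward −y and well within the flare. I'll nudge +1 mm in y and lower gently.

Request:
play_rows --increments "1 0 4 0 1;1 0 10 0 1;1 0 16 0 1;1 0 22 0 1;1 0 27 0 1;1 0 30 0 1;1 0 32 0 1;1 0 33 0 1;1 0 34 0 1;1 0 35 0 1;1 0 36 0 1;1 0 37 0 1;1 0 38 0 1;1 0 38 0 1"

```text
t: 29.45
tool_pos: [0.4398, -0.2002, 0.0686]
orientation: [-2.222, -2.22, 0.0]
force: [0.1, -0.0, -2.1]
opening: 0.0276
gripper_force: 45.0
```

Request:
play_rows --increments "0 0 0.5 0 1;0 0 1 0 1;0 0 1.5 0 1;0 0 2 0 1;0 0 2.5 0 1;0 0 3 0 1;0 0 3.5 0 1;0 0 4 0 1;0 0 4.5 0 1;0 0 5 0 1;0 0 5 0 1"

```text
t: 30.55
tool_pos: [0.4397, -0.2002, 0.0636]
orientation: [-2.223, -2.22, 0.0]
force: [-0.9, -1.6, -1.7]
opening: 0.0277
gripper_force: 45.0
```

Request:
play_rows --increments "-0.4 -0.3 0.4 0 1;-0.7 -0.4 0.8 0 1;-0.7 -0.4 1.2 0 1;-0.7 -0.4 1.6 0 1;-0.7 -0.4 2 0 1;-0.7 -0.4 2 0 1"

```text
t: 31.15
tool_pos: [0.4397, -0.201, 0.0619]
orientation: [2.222, 2.22, 0.0]
force: [1.3, 0.4, -2.2]
opening: 0.0276
gripper_force: 45.0
```

Request:
play_rows --increments "0 0 0.4 0 1;0 0 0.8 0 1;0 0 1.2 0 1;0 0 1.6 0 1;0 0 2 0 1;0 0 2 0 1"

```text
t: 31.75
tool_pos: [0.4397, -0.201, 0.0601]
orientation: [2.222, 2.22, 0.0]
force: [-2.0, 1.5, 5.3]
opening: 0.0275
gripper_force: 45.0
```

It is on the rubber floor with about 8 N. I'll ease up 1 mm, then release.

Request:
play_rows --increments "0 0 -0.5 0 1;0 0 -1 0 1;0 0 -1 0 1;0 0 -1 0 0.3;0 0 -1 0 0.2;0 0 -1 0 0;0 0 -1 0 -0.3;0 0 -1 0 -0.6;0 0 -1 0 -0.8;0 0 -1 0 -0.8;0 0 -1 0 -0.8" --force 10

```text
t: 32.85
tool_pos: [0.4395, -0.201, 0.0607]
orientation: [-2.223, -2.22, 0.0]
force: [-0.1, -0.1, 0.0]
opening: 0.0799
gripper_force: 0.0
```

Request:
play_rows --increments "0 0 -5 0 -0.8;0 0 -15 0 -0.8;0 0 -35 0 -0.8;0 0 -60 0 -0.8;0 0 -95 0 -0.8;0 0 -130 0 -0.8;0 0 -150 0 -0.8;60 0 -160 0 -0.8;110 0 -160 0 -0.8;160 0 -160 0 -0.8;190 0 -160 0 -0.8;200 0 -160 0 -0.8;200 0 -160 0 -0.8;200 0 -160 0 -0.8"

```text
t: 34.25
tool_pos: [0.4399, -0.0017, 0.2212]
orientation: [2.222, 2.22, -0.0]
force: [0.2, 0.8, -1.0]
opening: 0.0839
gripper_force: 0.0
```

```bash
python3 - <<'E'
from h import *
c="side"
for i in range(3): im=robot.read_camera(c)
for q in("tamper_mid","tamper_holder"):
    for d in robot.landmark_of(c,q):
        if d["conf"]>.3: print(c,q,np.round(d["centre"],4),round(d["conf"],2))
s=robot.read_state();print(s["tool_pos"],s["force"],s["t"])
b=proj(c,[(.44,-.201,.05)])[0]; b2=proj(c,[(.464,.131,.06)])[0]
cv2.imwrite("pics/end.png",np.hstack([crop(im,*b,c,[(.44,-.201,.109,.014,(0,0,255))],w=40,s=9),crop(im,*b2,c,[],w=40,s=9)]))
E
```

```text
side tamper_mid [ 0.4408 -0.1973  0.0636] 0.86
side tamper_holder [ 0.4658 -0.6288  0.0066] 0.93
side tamper_holder [ 0.435  -0.1998  0.0045] 0.69
side tamper_holder [ 4.181e-01 -7.700e-02  2.000e-04] 0.58
[ 0.43973984 -0.00209092  0.22068878] [-0.66298609  0.51369911 -0.62544393] 34.5
```

View pics/end.png

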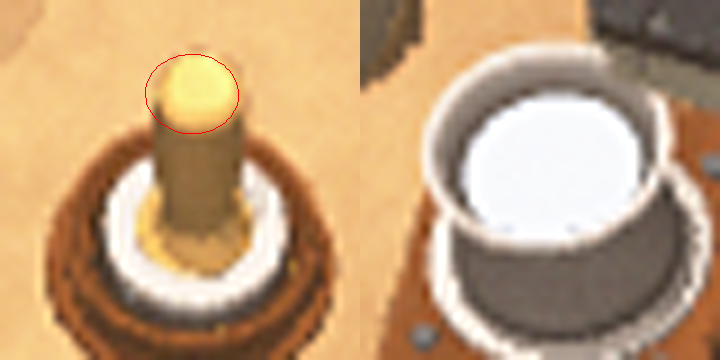

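The last picture shows the tamper upright and centred in its holder (195,230), just as at the start, and the plate is up and level in the cup (553,165). Handing in.

```bash
python3 -c "
from plant import robot
print(robot.close_job())"
```

```text
the job is handed in; nothing more can be done
None
```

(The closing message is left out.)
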